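# Find the loose die bolt and hold its keeper up

## Robot

A 7-joint arm with a two-finger parallel gripper is mounted at the origin on the work surface. World frame = base frame: x ahead of the robot, y to its left, z up, the work surface at z = 0. Lengths are in m, angles in rad, forces in N, time in s.
With the tool pointing down it reaches from about 0.4 to 0.9 m from the base axis. Payload 5.5 kg.
Tool frame: the origin (TCP) lies midway between the tips of the shut fingers; the grasp point (between the pads) lies 19 mm behind it; z points along the fingers, y is the line along which they close (so a half turn about z gives the same grasp; the last joint's range is limited). The gripper opens to 85 mm and grips with 20 to 120 N. Pads are 22 mm wide; open, the fingers measure 114 mm over their backs; the gripper's body (76 mm by 85 mm) begins 54 mm behind the grasp point. The pads swing forward as they close: fully open they stand 13 mm farther back than shut.
Start: joints at [-0.974, 0.501, -0.427, 1.55, 0.221, 1.138, -0.21], TCP at [0.213, 0.614, 0.231] pointing down, gripper open.
Joint ranges: [-2.88, 2.88], [-0.31, 2.03], [-1.54, 1.56], [0.2, 2.42], [-1.41, 4.55], [0.19, 2.02], [-2.57, 2.57]. Speed limits (rad/s): [2.57, 2.57, 3.14, 3.14, 3.14, 3.14, 3.14].

## Interface

Orientations are given as a 3x3 rotation matrix whose columns are the frame's x, y, z axes.
In Python, from plant import observe, snapshot, camera_info, job_done gives the robot as it stands.
- The arm moves only by the tool play_rows, never from a script. Its argument "commands" is a list that holds one entry, the list of rows, each a list of 7 numbers: the opening, from -1 (shut) to 1 (fully open), then the shift along the world's x, y, z in units of 40 mm (1.0 is 40 mm), then the turn, a rotation vector about the world's x, y, z in degrees. A call has 1 to 8 rows; each row shifts and turns the commanded pose from where the row before left it; what a row does not reach is not made up. A row lasts 1/8 s, in which the tool goes at most 62.5 mm and 10.7 degrees, less where a joint would pass 70% of its speed; a pose out of reach is approached as far as the arm can. A call is refused whole if a number of a shift passes 1 or a number of a turn 10.7, either way. A call with a gripper value outside its range is refused whole. The fingers move at their own pace and stop on an object; the grip force is fixed at half the most. Time passes only in rows, so rows that do not move let the fingers close. It gives the time, the measured TCP pose, the force, the opening and the grip force at its end, in the units of the state.
- observe(): the state, without advancing time (a new reading comes with each control period).
- snapshot(name): name is "side" or "top" or "wrist"; returns (picture, depth): 384x512x3 uint8, red, green, blue; 384x512 float32, m along the optical axis (not along the pixel's ray), 0 where there is no reading.
- camera_info(name): a dict with "K" (3x3 intrinsics, pixels), "rvec" (rotation vector, rad) and "tvec" (3), from world to camera coordinates, as OpenCV has them. Camera axes: x right, y down, z forward; pixel columns grow to the right and rows downward; lengths in m; the calibration is good to about 2 mm. A picture is of the moment at which its call begins: read the wrist's pose just before it. camera_info takes no time and is no camera call; for the wrist camera it gives the pose at the moment of the call.
- job_done(): hands the job in; it is judged then, once.
The state is a dict: "time_s": time; "q": joint angles; "dq": joint speeds; "tau": joint torques, N m; "ee_pos": TCP position; "tcp_rot": TCP orientation; "ft_force": force on the tool from outside, world axes, zero at the start; "ft_torque": the same for the moment, N m; "gripper_width": opening from 0.0 (shut) to 1.0 (fully open); "grip_force": force on a finger pad.
Only numpy, scipy, OpenCV 4.12 (cv2) and the standard library are available. Lean on these libraries where they do the work, as an engineer would, in place of code of your own. Each camera call takes 0.05 s, during which the arm holds its last target. There are 200 camera calls.

## Task

Lift the yellow guard of the die base open and lean it gently back on its stop, without letting it slam or fall. Then tap the three bolts lightly on their heads, one after another, until you find the loose one, the one that sinks under the tap; pinch the red fin of that bolt's brass keeper, swing the keeper up at least 45 degrees and finish while holding it there, so that a mate can put a wrench on the bolt. Leave the keepers of the tight bolts down, and leave the bowl, wrench and jar alone.

Things in the scene. Friction and masses are not known exactly. Their poses are not given: they have to be found in the camera images.
- die_base: grey steel die base fixed on the bench, 150 (x) x 330 (y) x 40 mm high, with four green posts to 96 mm high at its corners (at x = +64 and -62 mm, y = +-157 mm). Origin: centre of its underside; its x points from the front (guard tab side, facing the robot, yaw within 0.3 rad) to the hinges at the back, y along the row of three bolts, z up. Its bolts, keepers and guard all move with it
- guard (a joint): opening angle of the yellow barred guard (frame 134 x 326 mm, 8 mm thick, about 0.3 to 0.45 kg) that lies level over the bolts, 100 mm above the bench: 0 = closed, 1.83 rad = leaning back on its stop, where it stays by its own weight (past 1.57 rad; below that it falls shut)
- guard_hinge (a point): middle of the guard's hinge line, which runs along the base's y at its back, 100 mm above the bench, 64 mm behind the base's centre
- guard_tab (a point): grip point on the guard's black tab, 168 mm from the hinge line; the tab is 16 mm wide along the base's y, 18 mm thick, and sticks out 54 mm from the guard's front edge; this point is 20 mm from its outer end. Its two sides are parallel to the swing, so fingers that close along the base's y can pinch it from above and keep pointing down while it pivots between them
- bolt_1 (a joint): how far bolt 1 (left (+y) end of the row) has sunk below its starting height, m. Of the three bolts one, changing from run to run, is loose: 3 to 4 N on its head slides it down 9 mm, and it stays down. A tight bolt yields less than 2 mm
- bolt_1_head (a point): centre of the flat top of bolt 1's steel hex head, 26 mm across, 60 mm above the bench while it stands up; 15 mm above the top of the keeper round it. The bolts stand 80 mm apart along the base's y
- keeper_1 (a joint): angle of keeper 1, the brass fork that lies round the head of bolt 1 and keeps it from turning: 0 = down, 1.4 rad = its limit. It weighs 80 g and falls down when released
- keeper_1_hinge (a point): middle of keeper 1's hinge line, along the base's y, 30 mm behind its bolt, 44 mm above the bench
- keeper_1_fin (a point): grip point on the red upright fin at the front of keeper 1: fin 10 mm thick (along base y), 26 mm long, 40 mm high above the fork (39 mm wide, 5 mm thick); the point is at mid-length, 10 mm below the top; with the keeper down it is 70 mm in front of the hinge line and 33 mm above it. Pinched along y from above, it can pivot between fingers that keep pointing down
- bolt_2 (a joint): how far bolt 2 (middle of the row) has sunk below its starting height, m. Of the three bolts one, changing from run to run, is loose: 3 to 4 N on its head slides it down 9 mm, and it stays down. A tight bolt yields less than 2 mm
- bolt_2_head (a point): centre of the flat top of bolt 2's steel hex head, 26 mm across, 60 mm above the bench while it stands up; 15 mm above the top of the keeper round it. The bolts stand 80 mm apart along the base's y
- keeper_2 (a joint): angle of keeper 2, the brass fork that lies round the head of bolt 2 and keeps it from turning: 0 = down, 1.4 rad = its limit. It weighs 80 g and falls down when released
- keeper_2_hinge (a point): middle of keeper 2's hinge line, along the base's y, 30 mm behind its bolt, 44 mm above the bench
- keeper_2_fin (a point): grip point on the red upright fin at the front of keeper 2: fin 10 mm thick (along base y), 26 mm long, 40 mm high above the fork (39 mm wide, 5 mm thick); the point is at mid-length, 10 mm below the top; with the keeper down it is 70 mm in front of the hinge line and 33 mm above it. Pinched along y from above, it can pivot between fingers that keep pointing down
- bolt_3 (a joint): how far bolt 3 (right (-y) end of the row) has sunk below its starting height, m. Of the three bolts one, changing from run to run, is loose: 3 to 4 N on its head slides it down 9 mm, and it stays down. A tight bolt yields less than 2 mm
- bolt_3_head (a point): centre of the flat top of bolt 3's steel hex head, 26 mm across, 60 mm above the bench while it stands up; 15 mm above the top of the keeper round it. The bolts stand 80 mm apart along the base's y
- keeper_3 (a joint): angle of keeper 3, the brass fork that lies round the head of bolt 3 and keeps it from turning: 0 = down, 1.4 rad = its limit. It weighs 80 g and falls down when released
- keeper_3_hinge (a point): middle of keeper 3's hinge line, along the base's y, 30 mm behind its bolt, 44 mm above the bench
- keeper_3_fin (a point): grip point on the red upright fin at the front of keeper 3: fin 10 mm thick (along base y), 26 mm long, 40 mm high above the fork (39 mm wide, 5 mm thick); the point is at mid-length, 10 mm below the top; with the keeper down it is 70 mm in front of the hinge line and 33 mm above it. Pinched along y from above, it can pivot between fingers that keep pointing down
- bowl: yellow plastic bowl, 110 mm across, 60 mm high, standing to the left of the base; origin centre of its underside. To be left alone
- wrench: steel wrench 180 mm long, lying to the right of the base; to be left alone
- grease_jar: green jar with a red cap, 60 mm across, 75 mm high, behind the base; origin centre of its underside. To be left alone

How it is judged:
By the outcome, as a careful person would: the job done as asked, in the order asked, and still so for the second after the job is handed in, while the arm keeps its last pose, push and grip.
It also fails if it takes over 72 s, if anything falls off the work surface, if the arm or the gripper's body presses on something with over 40 N, if the wrist force passes 120 N, or if a joint passes its speed limit or range.

## Working session

There is one attempt and no reset: what is moved stays moved. The work goes in short steps, Python scripts to look and compute and a tool call to move; the robot and the scene stay as the last step left them, time stands still between calls to the robot, and variables do not carry over. Pictures are saved under pics/ and viewed, at most 10 in all, crops included, and the job is handed in when it is done.

Besides the shell and the picture viewer there is one more tool, called as name([rows], argument=value, ...), one row to a line, values as JSON. play_rows: Moves the arm, as the interface text tells. Its arguments: {"type":"object","properties":{"commands":{"type":"array"}},"required":["commands"]}

```bash
mkdir -p pics; ls
cat > h.py <<'E'
import numpy as np, cv2
from plant import observe, snapshot, camera_info, job_done
def cam(n):
    c=camera_info(n); K=np.array(c["K"],float); R=cv2.Rodrigues(np.array(c["rvec"],float))[0]; t=np.array(c["tvec"],float).ravel()
    return K,R,t
def pts(n,depth,C=None):
    K,R,t=C or cam(n); h,w=depth.shape
    u,v=np.meshgrid(np.arange(w),np.arange(h))
    p=np.stack([(u-K[0,2])/K[0,0]*depth,(v-K[1,2])/K[1,1]*depth,depth],-1)
    return (p-t)@R
def ray(C,u,v,z):
    K,R,t=C; d=R.T@np.linalg.solve(K,[u,v,1.]); o=-R.T@t
    return o+d*(z-o[2])/d[2]
def save(n,im): cv2.imwrite("pics/"+n+".png",im[...,::-1])
E
python3 - <<'E'
from h import *
o=observe(); print({k:np.round(v,3).tolist() for k,v in o.items()})
a,d=snapshot("top"); b,e=snapshot("side")
np.savez("s0.npz",a=a,d=d,b=b,e=e)
save("s0",cv2.resize(np.hstack([a,b]),(800,300)))
save("top0",a)
for n,D in (("top",d),("side",e)):
    K,R,t=cam(n); print(n,(-R.T@t).round(3),K[0,0],(D==0).mean())
E
```

```text
pics
{'time_s': 0.0, 'q': [-0.974, 0.502, -0.427, 1.551, 0.221, 1.138, -0.21], 'dq': [0.001, 0.0, 0.001, -0.001, -0.001, 0.001, -0.002], 'tau': [-0.0, -56.952, -5.816, -28.093, 0.011, 0.012, -0.0], 'ee_pos': [0.213, 0.613, 0.23], 'tcp_rot': [[-0.945, 0.328, -0.001], [0.328, 0.945, -0.002], [0.0, -0.002, -1.0]], 'ft_force': [-0.319, -0.338, 0.629], 'ft_torque': [-0.066, -0.001, -0.037], 'grip_force': 0.0, 'gripper_width': 1.002}
top [0.459 0.035 1.444] 489.7628421128107 0.004033406575520833
side [-0.021 -0.709  0.881] 451.0423450009956 0.003911336263020833
```

View pics/s0.png

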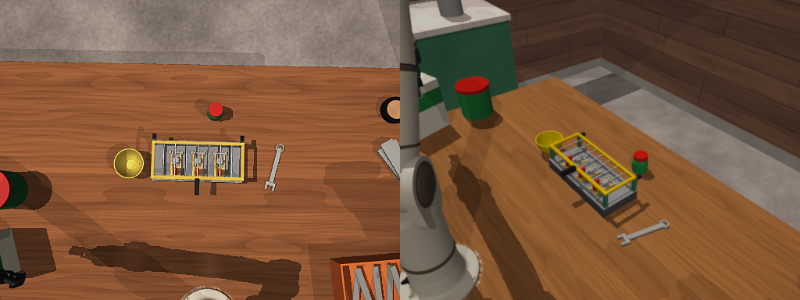

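Run:
```python
from h import *
s=np.load("s0.npz")
for n,i,j in (("top","a","d"),("side","b","e")):
    im=s[i]; P=pts(n,s[j]); hsv=cv2.cvtColor(im,cv2.COLOR_RGB2HSV)
    ms={"yel":((20,90,80),(35,255,255)),"red":((0,120,60),(8,255,255)),"grn":((40,70,40),(85,255,255)),"blk":((0,0,0),(180,255,45))}
    for c,(lo,hi) in ms.items():
        m=cv2.inRange(hsv,lo,hi)
        k,L,S,Ce=cv2.connectedComponentsWithStats(m)
        for q in range(1,k):
            if S[q,4]>25:
                p=P[(L==q)&(s[j]>0)]; md=np.median(p,0)
                print(n,c,S[q].tolist(),md.round(3),"zmax",np.percentile(p[:,2],95).round(3))
```

```text
top yel [193, 179, 120, 53, 1400] [0.542 0.05  0.103] zmax 0.108
top yel [146, 190, 38, 38, 1144] [0.559 0.303 0.025] zmax 0.061
top red [267, 131, 19, 18, 273] [ 0.757 -0.017  0.074] zmax 0.078
top red [0, 220, 13, 45, 408] [0.454 0.698 0.148] zmax 0.153
top grn [265, 138, 21, 17, 97] [ 0.735 -0.01   0.044] zmax 0.052
top grn [0, 263, 24, 5, 44] [0.389 0.717 0.066] zmax 0.113
top blk [487, 124, 25, 34, 377] [ 0.77  -0.666  0.021] zmax 0.028
top blk [270, 148, 15, 7, 28] [ 0.729 -0.02   0.029] zmax 0.042
top blk [195, 171, 5, 7, 30] [0.651 0.202 0.095] zmax 0.098
top blk [308, 174, 5, 7, 28] [ 0.649 -0.112  0.095] zmax 0.1
top blk [0, 218, 36, 50, 1009] [0.451 0.688 0.072] zmax 0.138
top blk [249, 229, 6, 21, 122] [0.474 0.046 0.111] zmax 0.115
top blk [0, 328, 33, 41, 616] [0.203 0.568 0.325] zmax 0.361
side yel [173, 167, 130, 84, 2107] [0.559 0.119 0.099] zmax 0.105
side red [70, 98, 44, 23, 825] [0.446 0.737 0.147] zmax 0.15
side red [299, 192, 19, 15, 228] [ 0.751 -0.021  0.073] zmax 0.076
side red [249, 228, 7, 7, 27] [ 0.533 -0.036  0.083] zmax 0.087
side grn [20, 27, 131, 127, 10652] [0.63  1.446 0.007] zmax 0.139
side grn [227, 181, 5, 7, 30] [0.628 0.195 0.055] zmax 0.068
side grn [192, 190, 6, 14, 56] [0.503 0.198 0.064] zmax 0.085
side grn [297, 203, 20, 20, 287] [ 0.735 -0.036  0.033] zmax 0.053
side grn [296, 227, 8, 17, 81] [ 0.625 -0.118  0.068] zmax 0.092
side grn [260, 250, 6, 16, 85] [ 0.5   -0.117  0.069] zmax 0.092
side blk [0, 53, 29, 71, 427] [0.215 0.574 0.397] zmax 0.578
side blk [11, 183, 14, 6, 38] [ 0.059 -0.005  0.431] zmax 0.435
side blk [20, 206, 26, 60, 1073] [ 0.048 -0.052  0.359] zmax 0.391
side blk [191, 206, 112, 72, 949] [ 0.494 -0.029  0.021] zmax 0.111
side blk [303, 223, 6, 7, 28] [ 0.647 -0.116  0.095] zmax 0.096
side blk [54, 314, 17, 25, 51] [ 0.04  -0.053  0.121] zmax 0.124
side blk [2, 355, 10, 9, 47] [-0.076 -0.004  0.056] zmax 0.059
```

The top view shows the closed guard around pixels (193–313, 179–232) in the 512 px image, with its black tab at (252, 240). The bowl is to the left, the jar behind and the wrench to the right. Next I fit the base frame.

Run:
```python
from h import *
s=np.load("s0.npz")
im=s["a"]; C=cam("top"); hsv=cv2.cvtColor(im,cv2.COLOR_RGB2HSV)
m=cv2.inRange(hsv,(20,90,80),(35,255,255)); k,L,S,_=cv2.connectedComponentsWithStats(m)
q=[i for i in range(1,k) if S[i,4]>1300][0]
v,u=np.nonzero(L==q); X=np.array([ray(C,a,b,0.104)[:2] for a,b in zip(u,v)])
r=cv2.minAreaRect((X*1000).astype(np.float32)); print("rect",r)
# red fins, tab
for n,i,j in (("top","a","d"),("side","b","e")):
    im=s[i];P=pts(n,s[j]);hsv=cv2.cvtColor(im,cv2.COLOR_RGB2HSV)
    red=(cv2.inRange(hsv,(0,110,50),(9,255,255))|cv2.inRange(hsv,(172,110,50),(180,255,255)))
    red=red&(((abs(P[...,0]-.56)<.12)&(abs(P[...,1]-.04)<.18)&(P[...,2]>.03)).astype(np.uint8)*255)
    k,L,S,_=cv2.connectedComponentsWithStats(red)
    for q in range(1,k):
        if S[q,4]>3: print(n,"fin",S[q].tolist(),np.median(P[L==q],0).round(3),P[L==q][:,2].max().round(3))
    b=cv2.inRange(hsv,(0,0,0),(180,255,60))>0
    b&=(abs(P[...,0]-.465)<.05)&(abs(P[...,1]-.045)<.05)&(P[...,2]>.09)
    p=P[b]; print(n,"tab",len(p),np.median(p,0).round(4),np.percentile(p,3,axis=0).round(3),np.percentile(p,97,axis=0).round(3))
```

```text
rect ((567.103271484375, 45.69560241699219), (325.2847595214844, 135.84437561035156), 89.60167694091797)
top fin [222, 214, 1, 9, 9] [0.531 0.13  0.086] 0.093
top fin [224, 214, 3, 9, 20] [0.532 0.122 0.085] 0.092
top fin [251, 215, 1, 9, 9] [0.53  0.05  0.083] 0.086
top fin [253, 215, 2, 9, 17] [0.53  0.044 0.084] 0.1
top fin [279, 215, 2, 10, 18] [ 0.529 -0.031  0.078] 0.088
top fin [282, 217, 2, 8, 9] [ 0.528 -0.036  0.099] 0.106
top tab 146 [0.4687 0.0452 0.1116] [0.45  0.035 0.107] [0.5   0.054 1.444]
side fin [214, 199, 7, 6, 22] [0.535 0.122 0.084] 0.088
side fin [212, 208, 5, 5, 13] [0.518 0.121 0.056] 0.066
side fin [231, 213, 6, 7, 25] [0.534 0.042 0.083] 0.088
side fin [229, 223, 5, 5, 13] [0.517 0.041 0.055] 0.065
side fin [249, 228, 7, 7, 27] [ 0.533 -0.036  0.083] 0.087
side fin [247, 239, 4, 5, 14] [ 0.515 -0.039  0.057] 0.064
side tab 158 [0.4676 0.0388 0.1089] [0.445 0.035 0.096] [0.494 0.052 0.113]
```

Base pose: centre about (0.570, 0.046), yaw about -0.008. Hinge x ≈ 0.634, tab grip point about (0.466, 0.046, 0.102), bolts at x ≈ 0.571. These match the sizes given, so I'll move.

play_rows([
  [[1,0.42,-0.945,0,0,0,2.3],[1,0.42,-0.945,0,0,0,2.3],[1,0.42,-0.945,0,0,0,2.3],[1,0.42,-0.945,0,0,0,2.3],[1,0.42,-0.945,0,0,0,2.3],[1,0.42,-0.945,0,0,0,2.3],[1,0.42,-0.945,0,0,0,2.3],[1,0.42,-0.945,0,0,0,2.3]],
])

```text
time_s: 1.1
ee_pos: [0.3476, 0.3102, 0.2311]
tcp_rot: [[-1.0, 0.011, -0.0], [0.011, 1.0, -0.0], [0.0, -0.0, -1.0]]
ft_force: [1.1, 0.5, -0.9]
gripper_width: 0.999
grip_force: 0.0
```

play_rows([
  [[1,0.42,-0.945,0,0,0,0],[1,0.42,-0.945,0,0,0,0],[1,0.42,-0.945,0,0,0,0],[1,0.42,-0.945,0,0,0,0],[1,0.42,-0.945,0,0,0,0],[1,0.42,-0.945,0,0,0,0],[1,0.42,-0.945,0,0,0,0],[0.2,0,0,0,0,0,0]],
])

```text
time_s: 2.1
ee_pos: [0.4656, 0.0436, 0.231]
tcp_rot: [[-1.0, 0.019, -0.0], [0.019, 1.0, -0.001], [0.0, -0.001, -1.0]]
ft_force: [0.1, 0.8, -0.6]
gripper_width: 0.817
grip_force: 0.0
```

Run:
```python
from h import *
o=observe(); print({k:np.round(v,4).tolist() for k,v in o.items()})
C=cam("wrist"); a,d=snapshot("wrist"); np.savez("w0.npz",a=a,d=d); save("w0",a)
P=pts("wrist",d,C); hsv=cv2.cvtColor(a,cv2.COLOR_RGB2HSV)
b=(hsv[...,2]<70)&(abs(P[...,0]-.465)<.06)&(abs(P[...,1]-.045)<.05)&(abs(P[...,2]-.105)<.02)
p=P[b]; print("tab",len(p),np.median(p,0).round(4),np.percentile(p,3,axis=0).round(4),np.percentile(p,97,axis=0).round(4))
```

```text
{'time_s': 2.1, 'q': [-0.0168, 0.1485, -0.1475, 1.9996, 0.0272, 0.9957, 1.3746], 'dq': [-0.0371, -0.0092, -0.0618, 0.0184, -0.0269, 0.0073, -0.0329], 'tau': [1.1355, -35.8329, 0.6759, -27.0221, 0.2893, -0.0663, 0.3937], 'ee_pos': [0.4656, 0.0436, 0.231], 'tcp_rot': [[-0.9998, 0.0187, -0.0004], [0.0187, 0.9998, -0.0011], [0.0004, -0.0011, -1.0]], 'ft_force': [0.0918, 0.7746, -0.6246], 'ft_torque': [0.0197, 0.029, -0.0106], 'grip_force': 0.0, 'gripper_width': 0.8169}
tab 706 [0.4707 0.0453 0.1121] [0.446  0.039  0.1097] [0.4978 0.0515 0.1134]
```

View pics/w0.png

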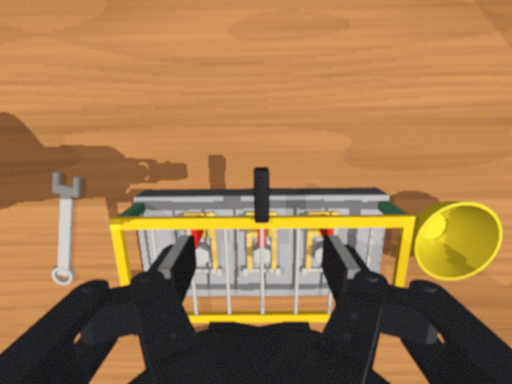

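The wrist view shows the black tab at (261, 195). It is centred at y 0.045, its top is at 0.112, and its outer end is at x 0.446. I'll descend and pinch it.

play_rows([
  [[0.2,0,0.05,-0.6,0,0,0.2],[0.2,0,0,-0.6,0,0,0.2],[0.2,0,0,-0.6,0,0,0.2],[0.2,0,0,-0.6,0,0,0],[0.2,0,0,-0.6,0,0,0],[0.2,0,0,-0.4,0,0,0],[0.2,0,0,-0.28,0,0,0],[-0.3,0,0,0,0,0,0]],
])

```text
time_s: 3.15
ee_pos: [0.4644, 0.0494, 0.0836]
tcp_rot: [[-1.0, 0.002, -0.001], [0.002, 1.0, 0.0], [0.001, 0.0, -1.0]]
ft_force: [-0.1, -0.9, -0.5]
gripper_width: 0.403
grip_force: 0.0
```

play_rows([
  [[-1,0,0,0,0,0,0],[-1,0,0,0,0,0,0],[-1,0,0,0,0,0,0],[-1,0,0,0,0,0,0]],
])

```text
time_s: 3.65
ee_pos: [0.4652, 0.0461, 0.0848]
tcp_rot: [[-1.0, 0.005, 0.0], [0.005, 1.0, -0.003], [-0.0, -0.003, -1.0]]
ft_force: [-0.1, -7.6, 0.8]
gripper_width: 0.178
grip_force: 58.6
```

Run:
```python
import numpy as np
w=np.r_[np.linspace(.3,1,5),np.ones(26),np.linspace(1,.4,9)]
f=np.radians(1.3+103.5*np.r_[0,np.cumsum(w)/w.sum()])
x=.634-.1688*np.cos(f); z=.1+.1688*np.sin(f)
for i in range(40): print(i,round(np.diff(x)[i]/.04,2),round(np.diff(z)[i]/.04,2),round(np.degrees(f[i+1]),1))
print(x[-1],z[-1])
```

```text
0 0.0 0.06 2.2
1 0.01 0.1 3.6
2 0.01 0.14 5.4
3 0.02 0.18 7.9
4 0.03 0.21 10.8
5 0.05 0.21 13.7
6 0.06 0.21 16.6
7 0.07 0.2 19.5
8 0.08 0.2 22.4
9 0.09 0.2 25.3
10 0.1 0.19 28.2
11 0.11 0.19 31.1
12 0.12 0.18 34.1
13 0.12 0.17 37.0
14 0.13 0.17 39.9
15 0.14 0.16 42.8
16 0.15 0.15 45.7
17 0.16 0.15 48.6
18 0.16 0.14 51.5
19 0.17 0.13 54.4
20 0.18 0.12 57.3
21 0.18 0.11 60.3
22 0.19 0.1 63.2
23 0.19 0.09 66.1
24 0.2 0.08 69.0
25 0.2 0.07 71.9
26 0.21 0.06 74.8
27 0.21 0.05 77.7
28 0.21 0.04 80.6
29 0.21 0.03 83.5
30 0.21 0.02 86.5
31 0.21 0.01 89.4
32 0.2 -0.0 92.1
33 0.18 -0.01 94.5
34 0.17 -0.02 96.8
35 0.15 -0.02 98.8
36 0.13 -0.02 100.7
37 0.12 -0.02 102.3
38 0.1 -0.02 103.6
39 0.08 -0.02 104.8
0.6771192439395615 0.26319978799643273
```

play_rows([
  [[-1,0,-0.06,0.06,0,0,0],[-1,0.01,0,0.1,0,0,0],[-1,0.01,0,0.14,0,0,0],[-1,0.02,0,0.18,0,0,0],[-1,0.03,0,0.21,0,0,0],[-1,0.05,0,0.21,0,0,0],[-1,0.06,0,0.21,0,0,0],[-1,0.07,0,0.2,0,0,0]],
])

```text
time_s: 4.65
ee_pos: [0.4747, 0.046, 0.1368]
tcp_rot: [[-1.0, 0.003, -0.001], [0.003, 1.0, -0.001], [0.001, -0.001, -1.0]]
ft_force: [2.8, -4.1, -7.7]
gripper_width: 0.175
grip_force: 58.5
```

play_rows([
  [[-1,0.08,0,0.2,0,0,0],[-1,0.09,0,0.2,0,0,0],[-1,0.1,0,0.19,0,0,0],[-1,0.11,0,0.19,0,0,0],[-1,0.12,0,0.18,0,0,0],[-1,0.12,0,0.17,0,0,0],[-1,0.13,0,0.17,0,0,0],[-1,0.14,0,0.16,0,0,0]],
])

```text
time_s: 5.65
ee_pos: [0.5095, 0.0457, 0.1945]
tcp_rot: [[-1.0, 0.002, -0.003], [0.002, 1.0, -0.001], [0.003, -0.001, -1.0]]
ft_force: [1.2, -5.1, -8.4]
gripper_width: 0.175
grip_force: 59.9
```

play_rows([
  [[-1,0.15,0,0.15,0,0,0],[-1,0.16,0,0.15,0,0,0],[-1,0.16,0,0.14,0,0,0],[-1,0.17,0,0.13,0,0,0],[-1,0.18,0,0.12,0,0,0],[-1,0.18,0,0.11,0,0,0],[-1,0.19,0,0.1,0,0,0],[-1,0.19,0,0.09,0,0,0]],
])

```text
time_s: 6.65
ee_pos: [0.5634, 0.0452, 0.2336]
tcp_rot: [[-1.0, 0.003, -0.006], [0.003, 1.0, -0.002], [0.006, -0.002, -1.0]]
ft_force: [-2.8, -5.7, -6.0]
gripper_width: 0.175
grip_force: 64.0
```

play_rows([
  [[-1,0.2,0,0.08,0,0,0],[-1,0.2,0,0.07,0,0,0],[-1,0.21,0,0.06,0,0,0],[-1,0.21,0,0.05,0,0,0],[-1,0.21,0,0.04,0,0,0],[-1,0.21,0,0.03,0,0,0],[-1,0.21,0,0.02,0,0,0],[-1,0.21,0,0.01,0,0,0]],
])

```text
time_s: 7.65
ee_pos: [0.6302, 0.0446, 0.2483]
tcp_rot: [[-1.0, 0.003, -0.005], [0.003, 1.0, -0.003], [0.005, -0.003, -1.0]]
ft_force: [-2.0, -7.6, -5.4]
gripper_width: 0.175
grip_force: 65.6
```

play_rows([
  [[-1,0.2,0,0,0,0,0],[-1,0.18,0,-0.01,0,0,0],[-1,0.17,0,-0.02,0,0,0],[-1,0.15,0,-0.02,0,0,0],[-1,0.13,0,-0.02,0,0,0],[-1,0.1,0,-0.02,0,0,0],[-1,0.08,0,-0.02,0,0,0],[-1,0,0,0,0,0,0]],
])

```text
time_s: 8.65
ee_pos: [0.6713, 0.0443, 0.2441]
tcp_rot: [[-1.0, 0.004, -0.004], [0.004, 1.0, -0.003], [0.004, -0.003, -1.0]]
ft_force: [-2.0, -7.8, -1.4]
gripper_width: 0.176
grip_force: 66.9
```

play_rows([
  [[-1,0.04,-0.03,-0.01,0,0,0],[-1,0.04,-0.03,-0.01,0,0,0],[-1,0.04,0,-0.01,0,0,0],[-1,0.04,0,-0.01,0,0,0],[-1,0.03,0,-0.01,0,0,0],[-1,0,0,0,0,0,0]],
])

```text
time_s: 9.4
ee_pos: [0.6798, 0.0442, 0.2421]
tcp_rot: [[-1.0, 0.002, -0.001], [0.002, 1.0, -0.0], [0.001, -0.0, -1.0]]
ft_force: [-2.8, -3.4, -3.3]
gripper_width: 0.173
grip_force: 66.9
```

play_rows([
  [[-1,0.03,0,-0.01,0,0,0],[-1,0.03,0,-0.01,0,0,0],[-1,0,0,0,0,0,0]],
])

```text
time_s: 9.78
ee_pos: [0.682, 0.0442, 0.2414]
tcp_rot: [[-1.0, 0.002, -0.001], [0.002, 1.0, -0.0], [0.001, -0.0, -1.0]]
ft_force: [-4.5, -3.6, -4.3]
gripper_width: 0.18
grip_force: 67.1
```

play_rows([
  [[-1,0.03,0,-0.01,0,0,0],[-1,0,0,0,0,0,0]],
])

```text
time_s: 10.02
ee_pos: [0.6834, 0.0442, 0.241]
tcp_rot: [[-1.0, 0.002, -0.001], [0.002, 1.0, -0.0], [0.001, -0.0, -1.0]]
ft_force: [-4.2, -4.2, -3.0]
gripper_width: 0.177
grip_force: 66.9
```

play_rows([
  [[-0.4,0,0,0,0,0,0],[0,0,0,0,0,0,0],[0.2,0,0,0,0,0,0],[0.2,0,0,0,0,0,0]],
])

```text
time_s: 10.52
ee_pos: [0.6842, 0.0448, 0.2418]
tcp_rot: [[-1.0, 0.002, 0.001], [0.002, 1.0, 0.0], [-0.001, 0.0, -1.0]]
ft_force: [0.7, -0.3, -0.2]
gripper_width: 0.597
grip_force: 0.0
```

Run:
```python
from h import *
b,e=snapshot("side"); save("s1",b[100:320,120:400].repeat(2,0).repeat(2,1))
```

```text
(no output)
```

View pics/s1.png

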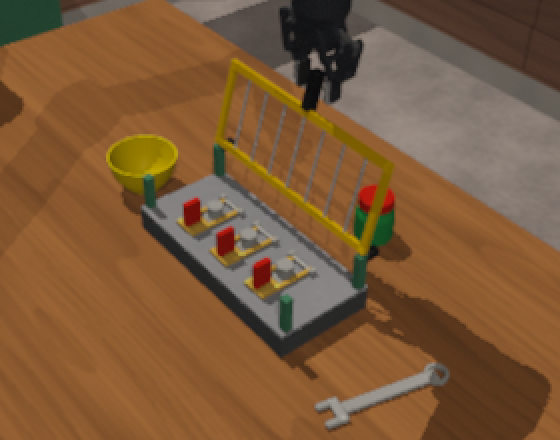

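The side view shows the guard leaning open past vertical, with the tab free below the gripper. The bolt heads and red fins are visible at crop pixels (215, 208), (248, 235) and (283, 265). I'll back up and come forward.

play_rows([
  [[0.3,0,0,0.3,0,0,0],[0.3,0,0,0.6,0,0,0],[0.3,0,0,0.8,0,0,0],[0,-0.5,0,0,0,0,0],[-0.5,-0.9,0,0,0,0,0],[-1,-0.9,0,0,0,0,0],[-1,-0.9,0,0,0,0,0],[-1,-0.9,0,-0.4,0,0,0]],
])

```text
time_s: 11.58
ee_pos: [0.5199, 0.0446, 0.2954]
tcp_rot: [[-1.0, 0.002, 0.004], [0.002, 1.0, 0.0], [-0.004, 0.0, -1.0]]
ft_force: [0.3, 0.9, -0.2]
gripper_width: -0.005
grip_force: 0.0
```

play_rows([
  [[-1,-0.4,0,-0.8,0,0,0],[-1,0,0,-0.4,0,0,0],[-1,0,0,0,0,0,0]],
])

```text
time_s: 11.95
ee_pos: [0.5041, 0.0443, 0.245]
tcp_rot: [[-1.0, 0.002, -0.001], [0.002, 1.0, 0.0], [0.001, 0.0, -1.0]]
ft_force: [-0.3, -0.1, 0.3]
gripper_width: 0.005
grip_force: 0.0
```

```bash
cat > m.py <<'E'
from h import *
def fins(n,a,d,C):
    P=pts(n,d,C); hsv=cv2.cvtColor(a,cv2.COLOR_RGB2HSV)
    box=(abs(P[...,0]-.56)<.1)&(abs(P[...,1]-.046)<.15)
    red=(cv2.inRange(hsv,(0,110,40),(9,255,255))|cv2.inRange(hsv,(170,110,40),(180,255,255)))>0
    red&=box&(P[...,2]>.04)
    k,L,S,Ce=cv2.connectedComponentsWithStats(red.astype(np.uint8))
    for q in range(1,k):
        if S[q,4]>12:
            p=P[L==q]; t=p[p[:,2]>np.percentile(p[:,2],95)-.006]
            print(n,"fin",S[q].tolist(),"top",t.mean(0).round(4),"x",np.percentile(t[:,0],[3,97]).round(3),"y",np.percentile(t[:,1],[3,97]).round(3),"z",np.percentile(p[:,2],95).round(4))
    h=box&(abs(P[...,2]-.060)<.005)&(abs(P[...,0]-.571)<.022)&(hsv[...,1]<90)
    k,L,S,Ce=cv2.connectedComponentsWithStats(h.astype(np.uint8))
    for q in range(1,k):
        if S[q,4]>12: p=P[L==q]; print(n,"head",S[q].tolist(),((np.percentile(p,3,axis=0)+np.percentile(p,97,axis=0))/2).round(4),np.median(p[:,2]).round(4))
E
python3 - <<'E'
from m import *
o=observe(); print(o["ee_pos"],o["time_s"])
C=cam("wrist"); a,d=snapshot("wrist"); fins("wrist",a,d,C); save("w1",a)
C=cam("side"); a,d=snapshot("side"); fins("side",a,d,C)
C=cam("top"); a,d=snapshot("top"); fins("top",a,d,C)
E
```

```text
[0.50409752 0.04430689 0.24503428] 11.95
wrist fin [187, 184, 15, 28, 300] top [ 0.5275 -0.0339  0.0862] x [0.516 0.54 ] y [-0.038 -0.03 ] z 0.0875
wrist fin [256, 184, 8, 28, 198] top [0.5285 0.0449 0.0865] x [0.517 0.542] y [0.041 0.049] z 0.0876
wrist fin [318, 185, 14, 27, 287] top [0.529  0.1237 0.0861] x [0.518 0.54 ] y [0.12  0.128] z 0.0873
wrist head [190, 214, 18, 19, 269] [ 0.5685 -0.0348  0.0587] 0.0601
wrist head [251, 214, 17, 16, 231] [0.5673 0.0442 0.0588] 0.0601
wrist head [311, 215, 19, 19, 265] [0.5696 0.1239 0.0591] 0.0601
side fin [212, 199, 9, 14, 94] top [0.5265 0.1223 0.0842] x [0.517 0.539] y [0.117 0.129] z 0.0864
side fin [228, 213, 10, 15, 100] top [0.5261 0.0425 0.0845] x [0.516 0.538] y [0.038 0.048] z 0.0863
side fin [247, 229, 9, 15, 102] top [ 0.5259 -0.0374  0.0847] x [0.515 0.537] y [-0.042 -0.033] z 0.0862
side head [224, 200, 8, 7, 42] [0.5678 0.123  0.0584] 0.0592
side head [241, 214, 8, 8, 46] [0.5666 0.0429 0.0589] 0.0585
side head [259, 229, 9, 9, 50] [ 0.5664 -0.0376  0.0588] 0.0587
top head [281, 202, 4, 8, 21] [ 0.5701 -0.0388  0.06  ] 0.0596
```

View pics/w1.png

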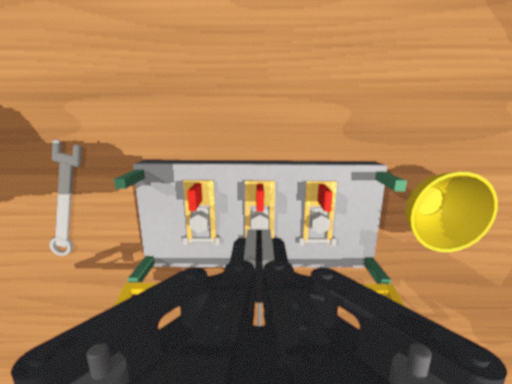

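The wrist view shows three heads near (200, 222), (260, 222) and (320, 222), with their fins above them. The heads are at x 0.569, y 0.124 / 0.0445 / -0.035, z 0.060. I'll tap bolt 1 first.

play_rows([
  [[-1,0.41,0.5,-0.3,0,0,0],[-1,0.41,0.5,-0.5,0,0,0],[-1,0.41,0.5,-0.7,0,0,0],[-1,0.4,0.5,-0.8,0,0,0],[-1,0,0,-0.9,0,0,0],[-1,0,0,-0.7,0,0,0],[-1,0,0,-0.4,0,0,0],[-1,0,0,0,0,0,0]],
])

```text
time_s: 13.1
ee_pos: [0.5689, 0.1242, 0.0727]
tcp_rot: [[-1.0, 0.002, -0.001], [0.002, 1.0, -0.0], [0.001, -0.0, -1.0]]
ft_force: [0.1, 0.5, 0.7]
gripper_width: -0.001
grip_force: 0.0
```

play_rows([
  [[-1,0,0,-0.15,0,0,0],[-1,0,0,-0.1,0,0,0],[-1,0,0,-0.05,0,0,0],[-1,0,0,-0.03,0,0,0],[-1,0,0,0,0,0,0]],
])

```text
time_s: 13.72
ee_pos: [0.569, 0.1243, 0.0602]
tcp_rot: [[-1.0, 0.002, 0.0], [0.002, 1.0, 0.0], [-0.0, 0.0, -1.0]]
ft_force: [-0.1, 0.6, -0.1]
gripper_width: 0.004
grip_force: 0.0
```

play_rows([
  [[-1,0,0,-0.02,0,0,0],[-1,0,0,0,0,0,0]],
])

```text
time_s: 13.98
ee_pos: [0.569, 0.1244, 0.0596]
tcp_rot: [[-1.0, 0.002, 0.0], [0.002, 1.0, 0.0], [-0.0, 0.0, -1.0]]
ft_force: [-0.5, 0.1, 4.1]
gripper_width: -0.0
grip_force: 1.7
```

play_rows([
  [[-1,0,0,-0.02,0,0,0],[-1,0,0,0,0,0,0]],
])

```text
time_s: 14.22
ee_pos: [0.5691, 0.1244, 0.0596]
tcp_rot: [[-1.0, 0.002, 0.0], [0.002, 1.0, -0.0], [-0.0, -0.0, -1.0]]
ft_force: [-2.7, -1.0, 9.1]
gripper_width: -0.002
grip_force: 4.8
```

Bolt 1 is tight: 9 N and no sink. Next is bolt 2.

play_rows([
  [[-1,0,0,0.2,0,0,0],[-1,0,0,0.3,0,0,0],[-1,-0.02,-0.6,0,0,0,0],[-1,0,-0.8,0,0,0,0],[-1,0,-0.6,0,0,0,0],[-1,0,0,-0.25,0,0,0],[-1,0,0,-0.17,0,0,0],[-1,0,0,0,0,0,0]],
])

```text
time_s: 15.22
ee_pos: [0.5673, 0.046, 0.0608]
tcp_rot: [[-1.0, -0.0, -0.002], [-0.0, 1.0, 0.001], [0.002, 0.001, -1.0]]
ft_force: [-0.6, 0.8, 0.8]
gripper_width: -0.003
grip_force: 0.0
```

play_rows([
  [[-1,0,0,-0.04,0,0,0],[-1,0,0,-0.02,0,0,0],[-1,0,0,0,0,0,0]],
])

```text
time_s: 15.6
ee_pos: [0.5684, 0.0448, 0.0595]
tcp_rot: [[-1.0, 0.001, 0.0], [0.001, 1.0, 0.0], [-0.0, 0.0, -1.0]]
ft_force: [0.3, 0.7, 0.5]
gripper_width: -0.001
grip_force: 0.4
```

play_rows([
  [[-1,0,0,-0.02,0,0,0],[-1,0,0,0,0,0,0]],
])

```text
time_s: 15.85
ee_pos: [0.5684, 0.0446, 0.0587]
tcp_rot: [[-1.0, 0.002, 0.001], [0.002, 1.0, 0.0], [-0.001, 0.0, -1.0]]
ft_force: [0.9, 0.8, 2.1]
gripper_width: 0.001
grip_force: 1.1
```

play_rows([
  [[-1,0,0,-0.02,0,0,0],[-1,0,0,0,0,0,0]],
])

```text
time_s: 16.1
ee_pos: [0.5684, 0.0444, 0.0578]
tcp_rot: [[-1.0, 0.002, 0.0], [0.002, 1.0, 0.0], [-0.0, 0.0, -1.0]]
ft_force: [0.1, 0.9, 2.4]
gripper_width: -0.0
grip_force: 1.1
```

play_rows([
  [[-1,0,0,-0.02,0,0,0],[-1,0,0,0,0,0,0]],
])

```text
time_s: 16.35
ee_pos: [0.5683, 0.0443, 0.0569]
tcp_rot: [[-1.0, 0.002, 0.0], [0.002, 1.0, -0.0], [-0.0, -0.0, -1.0]]
ft_force: [0.1, 1.7, 1.7]
gripper_width: -0.001
grip_force: 1.0
```

Bolt 2 is sinking at about 2 N, so I'll follow it down to see how far it goes.

play_rows([
  [[-1,0,0,-0.03,0,0,0],[-1,0,0,-0.03,0,0,0],[-1,0,0,-0.03,0,0,0],[-1,0,0,-0.03,0,0,0],[-1,0,0,0,0,0,0]],
])

```text
time_s: 16.98
ee_pos: [0.5681, 0.0441, 0.0519]
tcp_rot: [[-1.0, 0.002, -0.0], [0.002, 1.0, -0.0], [0.0, -0.0, -1.0]]
ft_force: [0.6, 0.3, 1.0]
gripper_width: -0.001
grip_force: 0.7
```

play_rows([
  [[-1,0,0,-0.02,0,0,0],[-1,0,0,-0.02,0,0,0],[-1,0,0,0,0,0,0]],
])

```text
time_s: 17.35
ee_pos: [0.5681, 0.0441, 0.0511]
tcp_rot: [[-1.0, 0.002, -0.0], [0.002, 1.0, -0.0], [0.0, -0.0, -1.0]]
ft_force: [-0.2, -0.2, 8.1]
gripper_width: 0.001
grip_force: 3.8
```

Bolt 2 bottomed out 9 mm down, so it is the loose one. I'll rise, shift over its fin, open, and descend.

play_rows([
  [[-1,0,0,0.3,0,0,0],[-1,0,0,0.6,0,0,0],[-1,0,0,0.7,0,0,0],[-0.5,-0.4,0.01,0,0,0,0],[0,-0.5,0,0,0,0,0],[0.1,-0.09,0,0,0,0,0],[0.1,0,0,0,0,0,0],[0.1,0,0,-0.3,0,0,0]],
])

```text
time_s: 18.35
ee_pos: [0.5303, 0.0448, 0.103]
tcp_rot: [[-1.0, 0.002, 0.003], [0.002, 1.0, 0.0], [-0.003, 0.0, -1.0]]
ft_force: [0.3, -0.1, -0.5]
gripper_width: 0.549
grip_force: 0.0
```

play_rows([
  [[0.1,0,0,-0.4,0,0,0],[0.1,0,0,-0.4,0,0,0],[0.1,0,0,-0.2,0,0,0],[0.1,0,0,-0.1,0,0,0],[0.1,0,0,0,0,0,0]],
])

```text
time_s: 18.98
ee_pos: [0.5285, 0.0448, 0.0583]
tcp_rot: [[-1.0, 0.002, -0.0], [0.002, 1.0, 0.0], [0.0, 0.0, -1.0]]
ft_force: [-0.7, 0.2, -0.6]
gripper_width: 0.555
grip_force: 0.0
```

Run:
```python
from h import *
o=observe(); print(o["ee_pos"],o["ft_force"],o["gripper_width"])
b,e=snapshot("side"); save("s2",b[150:280,160:330].repeat(4,0).repeat(4,1))
```

```text
[0.52849218 0.04479629 0.05827983] [-0.66746952  0.20722813 -0.55592731] 0.5547517882226747
```

View pics/s2.png

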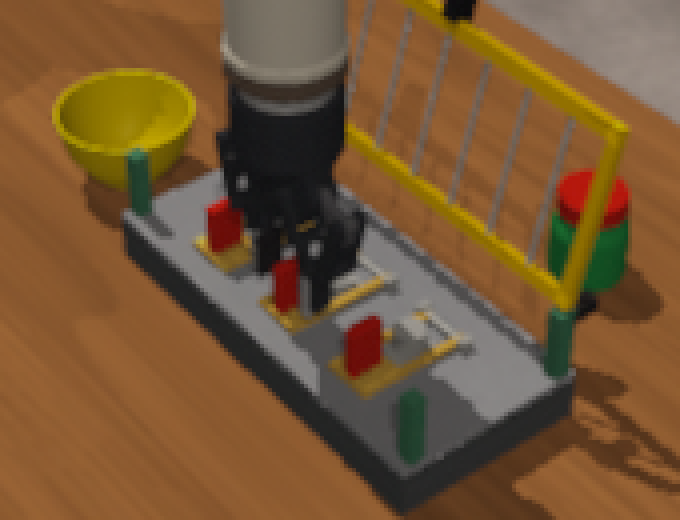

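The fingers straddle the middle fin, at crop (287, 285), and the neighbouring fins are clear. I'll close and plan the arc.

play_rows([
  [[-0.5,0,0,0,0,0,0],[-1,0,0,0,0,0,0],[-1,0,0,0,0,0,0],[-1,0,0,0,0,0,0],[-1,0,0,0,0,0,0]],
])

```text
time_s: 19.65
ee_pos: [0.5289, 0.0454, 0.0591]
tcp_rot: [[-1.0, 0.002, 0.001], [0.002, 1.0, 0.001], [-0.001, 0.001, -1.0]]
ft_force: [-1.5, 2.0, 5.9]
gripper_width: 0.107
grip_force: 59.3
```

Run:
```python
import numpy as np
w=np.r_[.3,.6,np.ones(18),.7,.4]
f=np.radians(25.2+57*np.r_[0,np.cumsum(w)/w.sum()])
x=-.0774*np.cos(f); z=.0774*np.sin(f)
for i in range(22): print(i,round(np.diff(x)[i]/.04,2),round(np.diff(z)[i]/.04,2))
print(x[-1]-x[0],z[-1]-z[0])
```

```text
0 0.01 0.03
1 0.03 0.05
2 0.05 0.08
3 0.05 0.08
4 0.06 0.08
5 0.06 0.08
6 0.06 0.07
7 0.07 0.07
8 0.07 0.07
9 0.07 0.06
10 0.08 0.06
11 0.08 0.06
12 0.08 0.05
13 0.08 0.05
14 0.09 0.04
15 0.09 0.04
16 0.09 0.03
17 0.09 0.03
18 0.09 0.03
19 0.09 0.02
20 0.07 0.01
21 0.04 0.01
0.05952922855445475 0.043728565685353105
```

play_rows([
  [[-1,0.01,0.01,0.04,0,0,0],[-1,0.03,0,0.06,0,0,0],[-1,0.05,0,0.08,0,0,0],[-1,0.05,0,0.08,0,0,0],[-1,0.06,0,0.08,0,0,0],[-1,0.06,0,0.08,0,0,0],[-1,0.06,0,0.07,0,0,0],[-1,0.07,0,0.07,0,0,0]],
])

```text
time_s: 20.65
ee_pos: [0.543, 0.0452, 0.0808]
tcp_rot: [[-1.0, 0.002, -0.002], [0.002, 1.0, -0.0], [0.002, -0.0, -1.0]]
ft_force: [-2.4, 4.0, -8.4]
gripper_width: 0.1
grip_force: 58.3
```

play_rows([
  [[-1,0.07,0,0.07,0,0,0],[-1,0.07,0,0.06,0,0,0],[-1,0.08,0,0.06,0,0,0],[-1,0.08,0,0.06,0,0,0],[-1,0.08,0,0.05,0,0,0],[-1,0.08,0,0.05,0,0,0],[-1,0.09,0,0.04,0,0,0],[-1,0.09,0,0.04,0,0,0]],
])

```text
time_s: 21.65
ee_pos: [0.5682, 0.045, 0.098]
tcp_rot: [[-1.0, 0.002, -0.003], [0.002, 1.0, -0.0], [0.003, -0.0, -1.0]]
ft_force: [-5.1, 4.1, -5.0]
gripper_width: 0.105
grip_force: 58.3
```

play_rows([
  [[-1,0.09,0,0.03,0,0,0],[-1,0.09,0,0.02,0,0,0],[-1,0.09,0,0.02,0,0,0],[-1,0.08,0,0.01,0,0,0],[-1,0.06,0,0.01,0,0,0],[-1,0.03,0,0,0,0,0],[-1,0,0,0,0,0,0]],
])

```text
time_s: 22.52
ee_pos: [0.5861, 0.0449, 0.1028]
tcp_rot: [[-1.0, 0.002, -0.002], [0.002, 1.0, -0.001], [0.002, -0.001, -1.0]]
ft_force: [-7.7, 2.3, 3.0]
gripper_width: 0.103
grip_force: 59.0
```

Run:
```python
from m import *
o=observe(); p=o["ee_pos"]; print(p,o["ft_force"],o["gripper_width"],o["grip_force"],np.degrees(np.arctan2(p[2]+.019-.044,.5985-p[0]))-25.2)
C=cam("side"); b,e=snapshot("side"); fins("side",b,e,C); save("s3",b[140:280,160:340].repeat(4,0).repeat(4,1))
```

```text
[0.58613196 0.04491229 0.10277759] [-7.73427947  2.27988293  3.01623735] 0.10302508859457198 58.99124264717102 55.764589902974635
side fin [238, 193, 10, 16, 79] top [0.572  0.0452 0.1304] x [0.565 0.578] y [0.041 0.052] z 0.131
side fin [212, 199, 9, 14, 96] top [0.5266 0.1224 0.0847] x [0.516 0.539] y [0.118 0.131] z 0.0869
side fin [247, 229, 9, 15, 105] top [ 0.5263 -0.0377  0.0848] x [0.515 0.537] y [-0.042 -0.032] z 0.0871
side head [224, 201, 8, 6, 38] [0.5687 0.123  0.0584] 0.0581
side head [259, 229, 8, 8, 47] [ 0.5664 -0.0363  0.0593] 0.0586
```

View pics/s3.png

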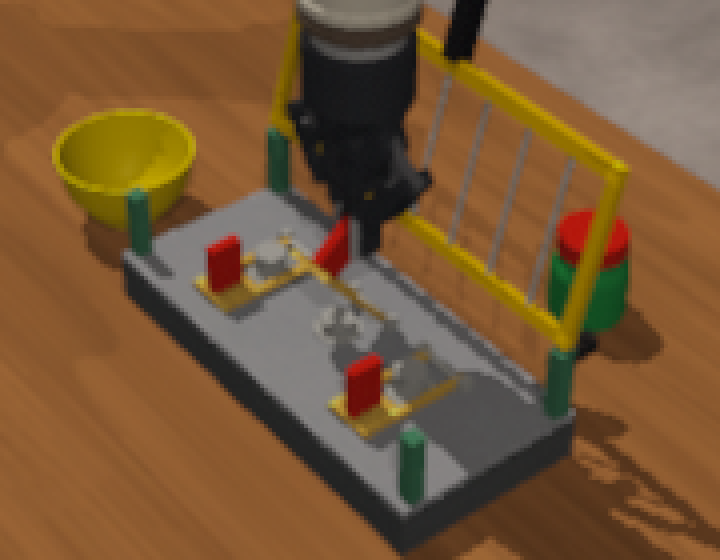

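The side view shows the middle keeper lifted, with its red fin in the fingers at crop (335, 245). The other two keepers are down and the guard is open. The angle is about 56°, and I'll add a few degrees of margin.

play_rows([
  [[-1,0.05,0,0.01,0,0,0],[-1,0.06,0,0,0,0,0],[-1,0.04,0,0,0,0,0],[-1,0,0,0,0,0,0],[-1,0,0,0,0,0,0],[-1,0,0,0,0,0,0]],
])

```text
time_s: 23.32
ee_pos: [0.5928, 0.0448, 0.1035]
tcp_rot: [[-1.0, 0.002, -0.001], [0.002, 1.0, -0.001], [0.001, -0.001, -1.0]]
ft_force: [-5.9, 2.7, 2.8]
gripper_width: 0.104
grip_force: 59.0
```

Run:
```python
from m import *
o=observe(); p=o["ee_pos"]; print(p,o["ft_force"],o["grip_force"],np.degrees(np.arctan2(p[2]+.019-.044,.5985-p[0]))-25.2)
C=cam("side"); b,e=snapshot("side"); fins("side",b,e,C)
P=pts("side",e,C); hsv=cv2.cvtColor(b,cv2.COLOR_RGB2HSV)
m=(cv2.inRange(hsv,(15,90,50),(35,255,255))>0)&(abs(P[...,0]-.58)<.04)&(abs(P[...,1]-.045)<.03)&(P[...,2]>.045)&(P[...,2]<.12)
q=P[m]; print(len(q)); u,s,v=np.linalg.svd(q[:,[0,2]]-q[:,[0,2]].mean(0)); print("fork tilt",np.degrees(np.arctan2(abs(v[0,1]),abs(v[0,0]))),s)
```

```text
[0.59281393 0.04484561 0.1034803 ] [-5.88657201  2.71102244  2.77088843] 58.975791335105896 60.65603705870677
side fin [240, 192, 9, 16, 78] top [0.5778 0.0445 0.1299] x [0.569 0.584] y [0.038 0.051] z 0.1317
side fin [212, 199, 9, 14, 96] top [0.5274 0.122  0.0849] x [0.516 0.538] y [0.117 0.127] z 0.0868
side fin [247, 229, 9, 15, 108] top [ 0.5261 -0.0375  0.0848] x [0.515 0.538] y [-0.042 -0.031] z 0.0865
side head [224, 201, 8, 6, 41] [0.5683 0.1229 0.0584] 0.0577
side head [259, 229, 9, 8, 47] [ 0.5669 -0.0371  0.0588] 0.059
53
fork tilt 55.68536009900945 [0.18617861 0.01072718]
```

Kinematics put the keeper at about 61° and the fork tilt in the image is about 56°. Both are well past 45°, so I'm handing in.

```bash
python3 -c "
from plant import job_done
print(job_done())"
```

```text
the job is handed in; nothing more can be done
None
```

I handed the job in with the guard open on its stop, bolt 2 (the middle one) found loose after sinking 9 mm under the tap, and its keeper held up at about 56–61°; bolt 1 tapped tight, bolt 3 needed no tap, and keepers 1 and 3 stayed down.

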